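Open the garnish station: press the snap tab, push the cover off the pan

ROBOT

A 6-joint arm with a two-finger parallel gripper is mounted at the origin on the work surface. World frame = base frame: x ahead of the robot, y to its left, z up, the work surface at z = 0. Lengths are in mm, angles in rad, forces in N, time in s.
With the tool pointing down it reaches from about 400 to 825 mm from the base axis. Payload 7 kg.
Tool frame: the origin (TCP) lies at the very end of the fingers, on their centre line; the grasp point (between the pads) lies 19 mm behind it; z points along the fingers, y is the direction in which the jaws open and shut (so a half turn about z gives the same grasp; the last joint's range is limited). The gripper opens to 88 mm and grips with 3 to 60 N. Pads are 19 mm wide; open, the fingers measure 130 mm over their backs; the gripper's body (78 mm by 193 mm) begins 47 mm behind the grasp point.
Start: joints at [-0.958, 0.359, 0.012, 0, -1.224, -0.288], TCP at [215.378, -639.693, 226.561] pointing down, gripper open.
Joint ranges: [-3.07, 3.07], [-1.43, 2.12], [-1.02, 1.25], [-3.03, 1.67], [-3.05, -0], [-3.03, 3.03]. Speed limits (rad/s): [2.39, 2.39, 3.01, 3.14, 3.14, 3.14].

INTERFACE

Orientations are given as a unit quaternion [x, y, z, w].
In Python, from plant import bot gives the robot as it stands. Calls block until the motion is done:
- bot.move_ptp(position, orientation): joint-space move of the TCP to a pose.
- bot.line_to(position, velocity=150, ori=None): straight line of the TCP; ori=None keeps the orientation; velocity is the mean speed in mm/s.
- bot.move_joints(angles): joint-space move.
- bot.move_gripper(opening, force=None): finger opening in mm; force is the grip in N (None keeps the last); returns when the fingers have stopped.
- bot.pause(seconds).
- bot.solve_ik(position, orientation): joint angles nearest the present ones, or None.
- bot.read_state(): the state.
- bot.camera(name): name is "side" or "top" or "wrist"; returns the picture (420x560x3 uint8, red, green, blue); there is no depth.
- bot.get_calibration(name): a dict with "fx", "fy", "cx", "cy" (pixels), "distortion" ([k1, k2, p1, p2, k3] as OpenCV has them; the pictures are not rectified), "view" (4x4, takes a point from world to camera coordinates); the wrist camera has in their place "T_tool_cam" (4x4, takes a point from camera to tool coordinates, whose origin is the TCP and whose axes are the flange's). Camera axes: x right, y up, looking along -z (the intrinsics and any distortion apply to the point x, -y, -z); pixel columns grow to the right and rows downward; lengths in mm; the calibration is good to about 2 mm. A picture is of the moment at which its call begins: read the wrist's pose just before it. get_calibration takes no time and is no camera call.
A pose or a line that the arm cannot do raises bot.Unreachable and nothing moves.
- bot.close_job(): hands the job in, once; it reports no verdict.
The state is a dict: "t": time; "joint_pos": joint angles; "qvel": joint speeds; "tau": joint torques, N m; "tcp_pos": TCP position; "eef_rot": TCP orientation; "contact_force": force on the tool from outside, world axes, zero at the start; "moment": the same for the moment, N m; "width": finger opening in mm.
Only numpy, scipy, OpenCV 4.12 (cv2) and the standard library are available. Lean on these libraries where they do the work, as an engineer would, in place of code of your own. Each camera call takes 0.05 s, during which the arm holds its last target. There are 200 camera calls.

TASK

Open the garnish station on the counter: with the fingertips press the orange snap tab all the way in while the blue cover is still on its seat over the pan, then push the released cover along its guides until the pan of cherries is completely uncovered, and take the hand away. Do not grasp, lift or tip the cover; it must stay lying flat on its ledges. Leave the two small cups, the jar and the squeeze bottle standing where they are.

Things in the scene. Friction and masses are not known exactly. Their poses are not given: they have to be found in the camera images.
- station: Garnish station: fixed white housing on the counter, 160 (x) x 420 (y) mm. Origin: centre of its underside, z up. +y half: sunk pan under the cover; -y half: run-out deck, top 70 mm up. Ledges along both sides (|x| 47 to 66 mm, top 78 mm up) carry the cover; outside them guide lips, 88 mm high. End stops at |y| 200 to 210 mm: 83 mm high behind the seat (+y), 88 mm at -y. The cover slides to -y.
- pan_mouth (a point): Centre of the mouth of the sunk steel pan with red cherries, 78 mm above the counter, at x = 0, y = +102 mm of the station; axes as the station's. The opening is 94 (x) x 165 (y) mm, y from +20 to +185 mm of the station. At the start the cover hides it.
- tab (a joint): How far the orange snap tab is pressed in, m: 0 out (blocks the cover) to 0.013 fully in at its stop; starts at 0 to 0.002. It moves straight down, resists with about 5 N and stays where it is left. Out, its top is 16 mm above the deck; fully in, 3 mm above it, clear of the cover, whose underside slides 8 mm above the deck.
- tab_top (a point): Centre of the flat top of the orange snap tab, 36 (x) x 42 (y) mm, at x = 0, y = -16 mm of the station; 86 mm above the counter when out and 73 mm when fully in. The cover's front edge is 2 to 4 mm from the tab's +y side. z up.
- cover: Blue cover, loose, about 0.3 kg: plate 128 (x) x 190 (y) x 6 mm with a closed dome 96 (x) x 153 (y) mm, y from -60 to +93 mm, top 36 mm above the underside, white panel on it. Origin: centre of its underside. On its seat it is at station y about +103 mm, 78 mm up; pan fully uncovered past y = -75 mm; against the far stop at -105 mm. Slides with a few N, 2 mm side play.
- push_face (a point): Centre of the upright rear face of the cover's dome (96 mm wide, from 6 to 36 mm above the cover's underside), the face to push on, at the rear edge of the cover; the push goes in the cover's -y direction. Point at x = 0, y = +93 mm, 21 mm above the cover's underside.
- cup_brown: Small brown open cup, 64 mm across, 42 mm high, beside the station; origin at the centre of its underside. To be left alone.
- cup_white: Small white open cup, 68 mm across, 48 mm high, beside the station; origin at the centre of its underside. To be left alone.
- jar: Amber jar with black lid, 60 mm across, 75 mm high, beside the station; origin at the centre of its underside. To be left alone.
- bottle: Yellow squeeze bottle with red cap, 52 mm across, 150 mm high, beyond the station's -y end; origin at the centre of its underside. To be left alone.
There are look-alikes about, which are no part of the job. What is shaped like the cover but green, turquoise or yellow is not meant.

How it is judged (in metres and radians):
On the way, in this order (a step that is already met when the one before it is completed fails the run):
1. the snap tab is pressed in while the cover is still on its seat (value of joint tab above 0.0105 m and y of cover in the frame of station above 0.092 m), for 0.1 s.
2. the cover is pushed along its guides clear of the pan (y of cover in the frame of station below -0.066 m and z of cover in the frame of station below 0.083 m), for 0.2 s.
At the end, for the whole second after the job is handed in: The cover lies flat (within 0.05 rad) and still on its ledges (underside within 4 mm of 78 mm above the counter), over the run-out deck, its origin past y = -66 mm of the station, the tab pressed in under it; cups, jar and bottle stand upright (y of cover in the frame of station between -0.115 and -0.066 m and x of cover in the frame of station between -0.008 and 0.008 m and z of cover in the frame of station between 0.074 and 0.082 m and angle between cover's own z axis and vertical below 0.05 rad and linear speed of cover below 0.02 m/s and value of joint tab above 0.0085 m and angle between each of cup_brown, cup_white, jar, bottle's own z axis and vertical below 0.1 rad); the robot touches nothing.
It fails at once if the cover is lifted more than 12 mm or tipped (z of cover in the frame of station above 0.09 m or angle between cover's own z axis and vertical above 0.2 rad).
It fails at once if the cup brown is moved more than 25 mm (distance of cup_brown from where it was at the start of the episode above 0.025 m).
It fails at once if the cup white is moved more than 25 mm (distance of cup_white from where it was at the start of the episode above 0.025 m).
It fails at once if the jar is moved more than 25 mm (distance of jar from where it was at the start of the episode above 0.025 m).
It fails at once if the bottle is moved more than 25 mm (distance of bottle from where it was at the start of the episode above 0.025 m).
It also fails if it takes over 48 s, if anything falls off the work surface, if the arm or the gripper's body presses on something with over 40 N, if the wrist force passes 120 N, or if a joint passes its speed limit or range.

## Working session

There is one attempt and no reset: what is moved stays moved. The work goes in short steps, each a Python script; the robot and the scene stay as the last script left them, time stands still between calls to the robot, and variables do not carry over. Pictures are saved under pics/ and viewed, about 8 in all and at most 12, crops included, and the job is handed in when it is done.

```bash
ls; mkdir -p pics; python3 - <<'E'
from plant import bot
import cv2
for n in("top","side"):
    cv2.imwrite(f"pics/{n}0.png",bot.camera(n)[:,:,::-1]); print(n,bot.get_calibration(n))
print(bot.get_calibration("wrist")); print(bot.read_state())
E
```

```text
pics
top {'fx': 433.70781063129783, 'fy': 433.70781063129783, 'cx': 280.6297402197911, 'cy': 215.16917716559828, 'distortion': array([-0.08112384,  0.        ,  0.        ,  0.        ,  0.        ]), 'view': array([[ 2.51348437e-02, -9.99177009e-01,  3.18362004e-02,
        -5.82210190e+01],
       [ 9.92525269e-01,  2.87465688e-02,  1.18605334e-01,
        -5.73333356e+02],
       [-1.19422904e-01,  2.86171068e-02,  9.92430970e-01,
        -9.50509400e+02],
       [ 0.00000000e+00,  0.00000000e+00,  0.00000000e+00,
         1.00000000e+00]])}
side {'fx': 522.2075325255568, 'fy': 522.2075325255568, 'cx': 286.14879801956965, 'cy': 204.42391509614197, 'distortion': array([0.02448888, 0.        , 0.        , 0.        , 0.        ]), 'view': array([[-9.40693555e-01, -3.38804498e-01,  1.75256203e-02,
         5.23088878e+02],
       [ 2.00615847e-01, -5.13866288e-01,  8.34083161e-01,
        -2.12895317e+02],
       [-2.73585302e-01,  7.88132571e-01,  5.51360257e-01,
        -1.09888432e+03],
       [ 0.00000000e+00,  0.00000000e+00,  0.00000000e+00,
         1.00000000e+00]])}
{'fx': 3
[... 534 characters left out ...]
])}
{'t': 0.1, 'joint_pos': array([-9.57915106e-01,  3.59311391e-01,  1.11254369e-02, -3.03696814e-04,
       -1.22411391e+00, -2.88090924e-01]), 'qvel': array([ 3.08969007e-04, -8.65790951e-04,  3.14155264e-03,  1.74763888e-03,
        4.00706712e-05, -7.35736963e-04]), 'tau': array([-1.95888832e-03, -5.84162879e+01,  2.93755549e+01,  7.01564580e+00,
        1.01969161e-02, -5.10868335e-05]), 'tcp_pos': array([ 215.215139  , -639.29010753,  225.70886257]), 'eef_rot': array([-1.61631234e-01,  9.86850930e-01,  7.38933153e-04, -1.98790696e-04]), 'contact_force': array([-0.56446637, -0.18178735,  0.03674715]), 'moment': array([ 0.02409694, -0.02387611,  0.00252659]), 'width': 87.62485745513364}
```

View pics/top0.png

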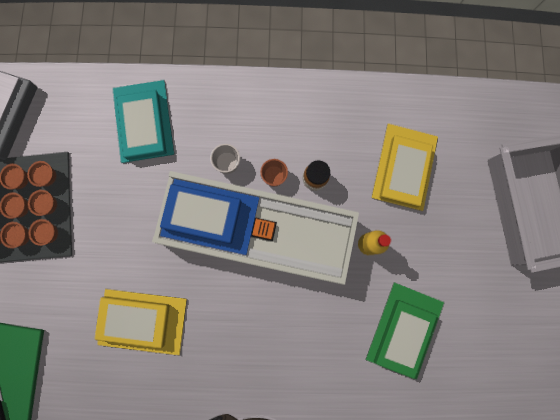

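View pics/side0.png

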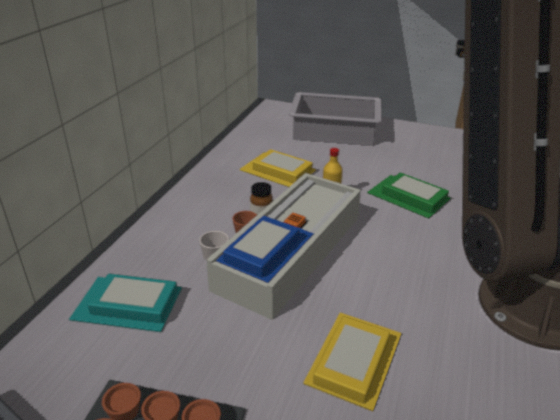

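The blue cover (top px 207,213) with the orange tab (263,229) and the white housing are what I want. The look-alikes are turquoise (140,122), yellow (405,168) and (140,322), and green (405,330) and (20,370). The neighbours are the white cup (225,158), brown cup (274,172), jar (317,174) and bottle (375,243). Next is a close crop.

```bash
python3 - <<'E'
import cv2
a=cv2.imread("pics/top0.png")[130:300,140:400]
cv2.imwrite("pics/crop.png",cv2.resize(a,None,fx=3,fy=3,interpolation=cv2.INTER_CUBIC))
E
```

```text
(no output)
```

View pics/crop.png

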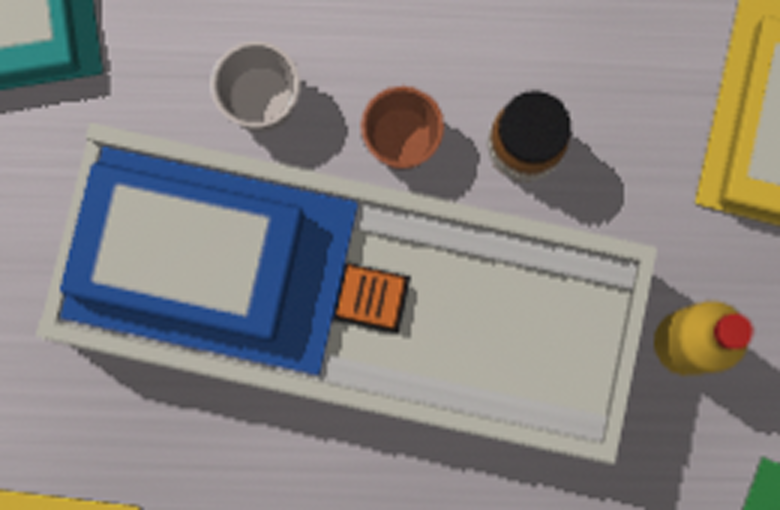

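```bash
cat > h.py <<'E'
import numpy as np, cv2
from scipy.optimize import least_squares
from scipy.spatial.transform import Rotation as R
from plant import bot
def proj(P,view,c):
    q=(view@np.c_[P,np.ones(len(P))].T)[:3].T*[1,-1,-1]
    K=np.array([[c["fx"],0,c["cx"]],[0,c["fy"],c["cy"]],[0,0,1]])
    return cv2.projectPoints(q,np.zeros(3),np.zeros(3),K,c["distortion"])[0][:,0]
def wrist_view():
    s=bot.read_state(); T=np.eye(4); T[:3,:3]=R.from_quat(s["eef_rot"]).as_matrix(); T[:3,3]=s["tcp_pos"]
    return np.linalg.inv(T@bot.get_calibration("wrist")["T_tool_cam"])
def S2W(p,P):
    return R.from_euler("z",p[2]).apply(P)+[p[0],p[1],0]
def fit(obs):  # obs: list (P,view,calib,uv)
    f=lambda p:np.concatenate([(proj(S2W(p,P),v,c)-uv).ravel() for P,v,c,uv in obs])
    r=least_squares(f,[550,-50,-.2]); return r.x,r.fun.reshape(-1,2)
def ori(yaw,flip=0): # tool z down, tool y along station x
    y=np.array([np.cos(yaw),np.sin(yaw),0])*(1-2*flip); z=np.array([0,0,-1.])
    return R.from_matrix(np.c_[np.cross(y,z),y,z]).as_quat()
E
python3 - <<'E'
from h import *
c=bot.get_calibration("top")
P=np.array([[80,210,83],[80,-210,88],[-80,-210,88],[-80,210,83],[0,-16,86.]])
uv=np.array([[90,124],[655,246],[614,462],[38,336],[373,297]])
uv=(uv+.5)/3-.5+[140,130]
p,r=fit([(P,c["view"],c,uv)]); print(p,r.round(2))
for f in(0,1):
    for y,z in((-18,180),(-18,73),(230,180),(209,92),(-5,92),(30,200)):
        w=S2W(p,np.array([[0,y,z]]))[0]; print(f,y,w.round(),bot.solve_ik(w,ori(p[2],f)))
E
```

```text
[ 5.42151757e+02  1.10914437e+01 -1.86774118e-01] [[ 0.4  -0.33]
 [ 0.57 -0.41]
 [-0.    0.47]
 [-0.18  0.61]
 [-0.77 -0.38]]
0 -18 [539.  -7. 180.] [ 0.35168312  0.17212226 -0.35563969  0.         -1.04303438  2.60313542]
0 -18 [539.  -7.  73.] [ 0.35168312  0.29023889 -0.48418468  0.         -0.79637275  2.60313542]
0 230 [585. 237. 180.] [ 0.69393995  0.31942246 -0.15534986  0.         -1.09602401  2.26087858]
0 209 [581. 216.  92.] [ 0.67117817  0.38364999 -0.28287726  0.         -0.90426907  2.28364037]
0 -5 [541.   6.  92.] [ 0.37364393  0.26954895 -0.45893275  0.         -0.84231463  2.58117461]
0 30 [548.  41. 200.] [ 0.43067409  0.17224194 -0.30624191  0.         -1.09231248  2.52414444]
1 -18 [539.  -7. 180.] [ 0.35168312  0.17212226 -0.35563969  0.         -1.04303438 -0.53845724]
1 -18 [539.  -7.  73.] [ 0.35168312  0.29023889 -0.48418468  0.         -0.79637275 -0.53845724]
1 230 [585. 237. 180.] [ 0.69393995  0.31942246 -0.15534986  0.         -1.09602401 -0.88071407]
1 209 [581. 216.  92.] [ 0.67117817  0.38364999 -0.28287726  0.         -0.90426907 -0.85795229]
1 -5 [541.   6.  92.] [ 0.37364393  0.26954895 -0.45893275  0.         -0.84231463 -0.56041805]
1 30 [548.  41. 200.] [ 0.43067409  0.17224194 -0.30624191  0.         -1.09231248 -0.61744821]
```

```bash
python3 - <<'E'
from h import *
p=np.array([542.15,11.09,-.18677]); 
bot.move_ptp(S2W(p,np.array([[0,20,230.]]))[0],ori(p[2],1)); bot.move_gripper(0)
v=wrist_view(); im=bot.camera("wrist")[:,:,::-1].copy()
P=np.array([[18,5,86],[18,-37,86],[-18,-37,86],[-18,5,86],[0,-16,86],[64,8,84],[-64,8,84],[80,-210,88],[-80,-210,88.]])
for u in proj(S2W(p,P),v,bot.get_calibration("wrist")): cv2.drawMarker(im,tuple(int(round(x)) for x in u),(0,255,0),0,8)
cv2.imwrite("pics/w1.png",im); s=bot.read_state(); np.save("v1.npy",v); print(s["t"],s["tcp_pos"],s["width"],s["contact_force"])
E
```

```text
4.2167 [545.87477371  30.74729808 230.00009341] 0.8424540194822435 [ 0.35129513  0.69549968 -0.5730788 ]
```

View pics/w1.png

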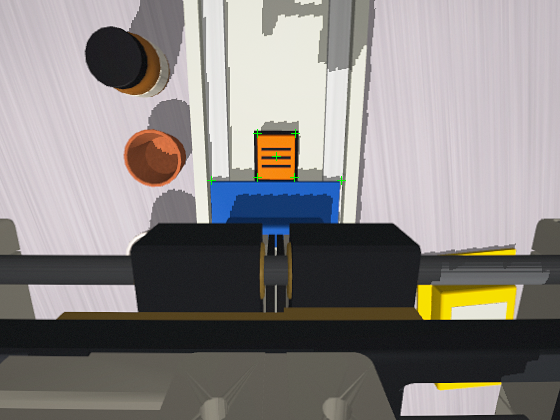

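The model markers land exactly on the tab (px 277,156) and on the cover's front corners, so the pose is good. Next I press the tab.

```bash
python3 - <<'E'
from h import *
p=np.array([542.15,11.09,-.18677]); W=lambda y,z:S2W(p,np.array([[0,y,z]]))[0]
bot.line_to(W(-18,130),200); bot.line_to(W(-18,92),100)
f0=bot.read_state()["contact_force"][2]
for z in list(range(88,73,-3))+[73,72,71.5,71,70.5]:
    bot.line_to(W(-18,z),40); s=bot.read_state(); f=s["contact_force"][2]-f0
    print(z,s["tcp_pos"][2].round(2),f.round(1),round(s["t"],2))
    if f>14: break
bot.pause(.15)
bot.line_to(W(-18,130),150); bot.line_to(W(20,230),200)
cv2.imwrite("pics/w2.png",bot.camera("wrist")[:,:,::-1]); print(bot.read_state()["t"])
E
```

```text
88 88.3 0.9 5.68
85 85.19 1.3 5.93
82 82.04 0.3 6.18
79 78.88 1.3 6.43
76 75.78 -0.2 6.68
73 73.27 5.9 6.93
72 73.15 15.4 7.18
8.6
```

View pics/w2.png

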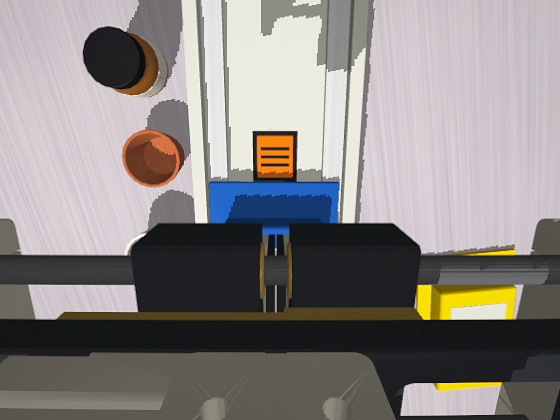

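The stop was felt at 73.15 mm. The tab's shadow on the deck is gone and it sits in its frame (275,156), while the cover edge stays at row 182. So the tab is pressed and the cover hasn't moved. Next is the push.

```bash
python3 - <<'E'
from h import *
p=np.array([542.15,11.09,-.18677]); W=lambda y,z:S2W(p,np.array([[0,y,z]]))[0]
bot.line_to(W(228,200),200); bot.line_to(W(228,92),120)
d=W(0,0)-W(1,0); f0=bot.read_state()["contact_force"]
for y in [212,206,200,190,170,150,120,90,60,35,20]:
    bot.line_to(W(y,92),60); s=bot.read_state(); f=s["contact_force"]-f0
    print(y,(-f@d).round(1),f.round(1),round(s["t"],2))
    if -f@d>20: print("blocked"); break
cv2.imwrite("pics/top3.png",cv2.resize(bot.camera("top")[130:300,140:400,::-1],None,fx=3,fy=3,interpolation=2))
E
```

```text
212 -0.1 [-0.  -0.1  0.5] 11.27
206 0.1 [ 0.6 -0.  -0.6] 11.52
200 0.2 [0.1 0.2 0.1] 11.77
190 -0.3 [-0.1 -0.3 -0. ] 12.08
170 0.4 [0.3 0.4 1.1] 12.57
150 0.0 [ 0.4 -0.  -0.2] 13.05
120 0.2 [0.  0.2 0.2] 13.7
90 0.1 [ 0.2  0.1 -0.7] 14.35
60 -0.3 [ 0.5 -0.4  0.8] 15.0
35 -0.5 [ 0.2 -0.5  0.6] 15.57
20 -0.1 [ 0.6 -0.2  0.4] 15.97
```

View pics/top3.png

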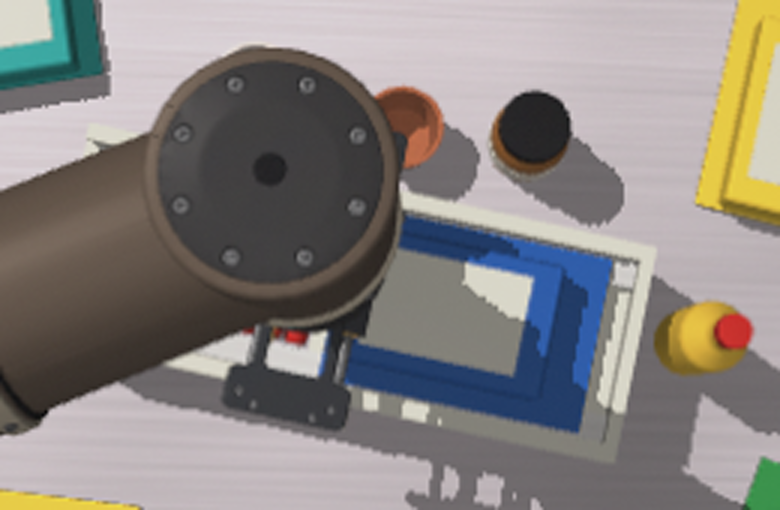

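The cover has slid along (front edge from 611,264 to 578,432) and cherries show behind it. I'll push a little further, retreat, and measure.

```bash
python3 - <<'E'
from h import *
p=np.array([542.15,11.09,-.18677]); W=lambda y,z:S2W(p,np.array([[0,y,z]]))[0]
c=bot.get_calibration("top")
uv=(np.array([[611,264],[578,432]])+.5)/3-.5+[140,130]
r=least_squares(lambda q:(proj(S2W(p,np.array([[64,q[0],84],[-64,q[1],84]])),c["view"],c)-uv).ravel(),[-170,-170])
print("cover y before",r.x+95)
f0=bot.read_state()["contact_force"]
bot.line_to(W(11,92),30); print((bot.read_state()["contact_force"]-f0).round(1))
bot.line_to(W(45,92),100); bot.line_to(W(60,230),200); bot.line_to(W(300,260),250)
cv2.imwrite("pics/top4.png",cv2.resize(bot.camera("top")[130:300,140:400,::-1],None,fx=3,fy=3,interpolation=2))
cv2.imwrite("pics/side4.png",bot.camera("side")[100:350,150:450,::-1]); s=bot.read_state();print(s["t"],s["contact_force"])
E
```

```text
cover y before [-85.78808948 -86.04169718]
[ 0.5 -0.1 -0.1]
19.0167 [-1.05978079 -0.15368625 -0.43665924]
```

View pics/top4.png

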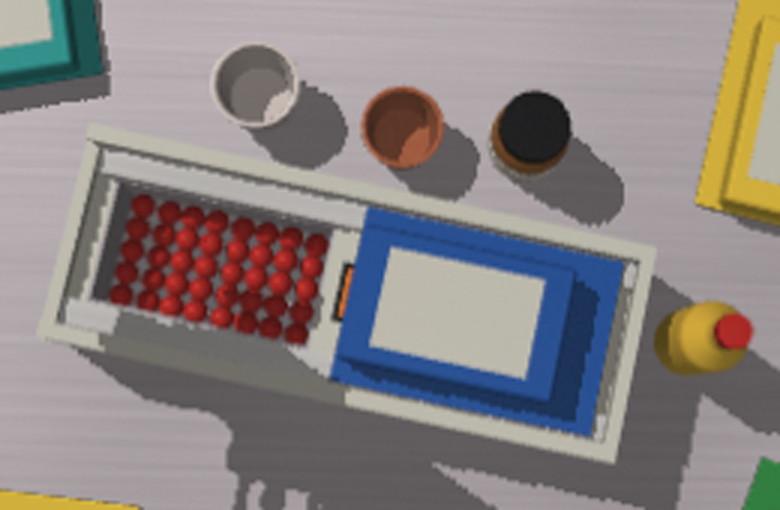

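View pics/side4.png

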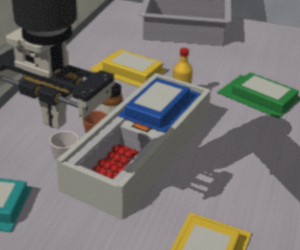

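The pan is fully open, with the cover flat at about y = -95 mm and the orange tab edge visible under its rear edge (343,292). Cups, jar and bottle are unmoved and the arm is clear, so I'm handing in.

```bash
python3 -c "
from plant import bot
bot.close_job(); print(bot.read_state()['t'])"
```

```text
the job is handed in; nothing more can be done
the job is handed in; nothing more can be done
```

The garnish station is open and I've handed the job in; it reports no verdict. With closed fingertips I pressed the orange tab to its stop while the cover was still on its seat. I then pushed the blue cover along its guides by its rear dome face and drew the hand away, all in about 19 s of the 48 s allowed.

- **Tab:** the fingertips met a firm stop at z = 73.15 mm, against 73 mm for fully in. The force reading hardly showed the 5 N resistance on the way down and rose to 15 N only at the stop. The wrist picture agreed that the tab was in: its shadow on the deck was gone.
- **Cover:** I measured it at station y of about -86 mm, straight to within 0.3 mm. After one further 9 mm push I put it at about -95 mm by eye from the last picture, without measuring again. It looks flat and the pan of cherries is fully uncovered.
- **Push force:** readings taken after each step stayed near zero, so the pictures are what show the slide.
- **Surroundings:** the cups, jar and bottle stand at the same pixels as at the start, and the hand was clear at z = 260 mm, touching nothing.

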